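Change over the sample jars in a bench shaker

TASK

Change over the jars in the shaker: first move the green bottle out of the lever's way into the grey spill tray, then push the red lever handle a quarter turn to its open stop. With the lever open, stand every finished orange-lidded jar upright on the black mat and every fresh blue-lidded jar upright in a bay of the carrier, then push the lever all the way back to its locked stop. Do not let the bottle tip over, and leave the wash bottle and the carton where they are.

Things in the scene. Friction and masses are not known exactly. Their poses are not given: they have to be found in the camera images.
- bay0 (a point): Centre of the floor of bay 0 of the aluminium carrier on the shaker, 64 mm above the bench. Bays 0 to 3 lie in a row along the point's +y, 70 mm apart, bay 0 nearest the lever post. Each is 66 mm (y) by 68 mm (x) inside; walls 4 mm thick rise 18 mm above its floor. Axes are the shaker's: x away from its front, z up.
- bay1 (a point): Centre of the floor of bay 1 of the aluminium carrier on the shaker, 64 mm above the bench. Bays 0 to 3 lie in a row along the point's +y, 70 mm apart, bay 0 nearest the lever post. Each is 66 mm (y) by 68 mm (x) inside; walls 4 mm thick rise 18 mm above its floor. Axes are the shaker's: x away from its front, z up.
- bay2 (a point): Centre of the floor of bay 2 of the aluminium carrier on the shaker, 64 mm above the bench. Bays 0 to 3 lie in a row along the point's +y, 70 mm apart, bay 0 nearest the lever post. Each is 66 mm (y) by 68 mm (x) inside; walls 4 mm thick rise 18 mm above its floor. Axes are the shaker's: x away from its front, z up.
- bay3 (a point): Centre of the floor of bay 3 of the aluminium carrier on the shaker, 64 mm above the bench. Bays 0 to 3 lie in a row along the point's +y, 70 mm apart, bay 0 nearest the lever post. Each is 66 mm (y) by 68 mm (x) inside; walls 4 mm thick rise 18 mm above its floor. Axes are the shaker's: x away from its front, z up.
- shaker: White bench shaker, fixed to the bench: body 170 mm (x) by 420 mm (y), top 54 mm above the bench, with the carrier of four bays on it along y. Origin at the centre of its underside, below the middle of the row of bays; x points away from its front, z up. A steel lever post 34 mm across stands near its -y end.
- fresh0_mid (a point): Centre (half-way up) of an amber, blue-lidded (fresh) jar: upright cylinder, 54 mm across, 70 mm tall (centre 35 mm above its underside; lid is the top 18 mm, same width), 110 to 220 g, heavy base. z axis points out of its lid. It starts standing on the bench. Absent in some starts.
- fresh1_mid (a point): Centre (half-way up) of an amber, blue-lidded (fresh) jar: upright cylinder, 54 mm across, 70 mm tall (centre 35 mm above its underside; lid is the top 18 mm, same width), 110 to 220 g, heavy base. z axis points out of its lid. It starts standing on the bench. Absent in some starts.
- fresh2_mid (a point): Centre (half-way up) of an amber, blue-lidded (fresh) jar: upright cylinder, 54 mm across, 70 mm tall (centre 35 mm above its underside; lid is the top 18 mm, same width), 110 to 220 g, heavy base. z axis points out of its lid. It starts standing on the bench. Absent in some starts.
- done0_mid (a point): Centre (half-way up) of a white, orange-lidded (finished) jar: upright cylinder, 54 mm across, 70 mm tall (centre 35 mm above its underside; lid is the top 18 mm, same width), 110 to 220 g, heavy base. z axis points out of its lid. If present it starts in bay 0 of the carrier. Absent in many starts.
- done1_mid (a point): Centre (half-way up) of a white, orange-lidded (finished) jar: upright cylinder, 54 mm across, 70 mm tall (centre 35 mm above its underside; lid is the top 18 mm, same width), 110 to 220 g, heavy base. z axis points out of its lid. If present it starts in bay 1 of the carrier. Absent in many starts.
- done2_mid (a point): Centre (half-way up) of a white, orange-lidded (finished) jar: upright cylinder, 54 mm across, 70 mm tall (centre 35 mm above its underside; lid is the top 18 mm, same width), 110 to 220 g, heavy base. z axis points out of its lid. If present it starts in bay 2 of the carrier. Absent in many starts.
- done3_mid (a point): Centre (half-way up) of a white, orange-lidded (finished) jar: upright cylinder, 54 mm across, 70 mm tall (centre 35 mm above its underside; lid is the top 18 mm, same width), 110 to 220 g, heavy base. z axis points out of its lid. If present it starts in bay 3 of the carrier. Absent in many starts.
- bottle_mid (a point): Centre of the tall green reagent bottle: body 56 mm across up to 130 mm height, shoulder, then a white cylindrical cap 32 mm across from 150 to 190 mm height; this point is 95 mm above its underside. About 200 to 400 g. z axis points up out of the cap. It starts standing on the bench in the path of the lever handle.
- spill_tray_in (a point): Centre of the inner floor (5 mm above the bench) of the fixed grey spill tray, 140 by 140 mm outside, walls 4 mm thick, 18 mm high. z up.
- mat_top (a point): Centre of the top face (4 mm above the bench) of the fixed black rubber mat, 100 mm (its x) by 220 mm (its y), in front of the shaker.
- hold_lever (a joint): Angle (rad) of the hold-down lever about its vertical axis; grows clockwise seen from above. 0 = locked stop: bar along the row of bays over the jars, handle along the shaker's -y. 1.571 = open stop: bar along +x away from the carrier, handle along -x out over the shaker's front. Stays where it is left; about 2 N at the handle moves it.
- lever_axis (a point): Point on the lever's turning axis at the lever's mid-thickness, 150 mm above the bench, on top of the steel post (hub 44 mm across). Fixed to the shaker; axes as the shaker's. Opposite the handle the lever carries the steel hold-down bar: 22 mm wide, 12 mm thick, 300 mm long, its underside 9 mm above the lids of jars standing in the bays.
- handle (a point): Middle of the red sleeve of the lever handle, 130 mm from the turning axis, at mid-thickness. The handle is a flat bar 22 mm wide (26 mm over the sleeve) and 12 mm thick (16 mm over the sleeve), reaching 170 mm from the axis. Turns with the lever; its -y axis points outwards along the handle.
- wash_bottle: Bystander: white wash bottle with red top, 66 mm across, 200 mm tall; origin at the centre of its underside.
- carton: Bystander: brown carton 160 by 120 mm, 80 mm tall; origin at the centre of its underside.
There are look-alikes about, which are no part of the job. What is shaped like the part that bears fresh2_mid but pink is not meant.

How it is judged:
By the outcome, as a careful person would: the job done as asked, in the order asked, and still so for the second after the job is handed in, with the robot touching nothing.
Of done0, done1, done2, done3 only 1 to 2 are there at a start; the rules pass over those that are not, and their reading is None.
Of fresh0, fresh1, fresh2 only 2 to 3 are there at a start; the rules pass over those that are not, and their reading is None.
At some moment in a run one of fresh0, fresh1, fresh2, done0, done1, done2, done3 may be knocked a few centimetres aside while the robot is not near it.
It also fails if it takes over 210 s, if anything falls off the work surface, if the arm or the gripper's body presses on something with over 40 N, if the wrist force passes 120 N, or if a joint passes its speed limit or range.

ROBOT

A 7-joint arm with a two-finger parallel gripper is mounted at the origin on the work surface. World frame = base frame: x ahead of the robot, y to its left, z up, the work surface at z = 0. Lengths are in m, angles in rad, forces in N, time in s.
With the tool pointing down it reaches from about 0.425 to 0.875 m from the base axis. Payload 4.7 kg.
Tool frame: the origin (TCP) lies at the very end of the fingers, on their centre line; the grasp point (between the pads) lies 19 mm behind it; z points along the fingers, y is the line along which they close (so a half turn about z gives the same grasp; the last joint's range is limited). The gripper opens to 87 mm and grips with 3 to 60 N. Pads are 19 mm wide; open, the fingers measure 117 mm over their backs; the gripper's body (75 mm by 190 mm) begins 51 mm behind the grasp point.
Start: joints at [-1.293, 0.321, -0.07, 1.45, 0.023, 1.371, -0.057], TCP at [0.17, 0.628, 0.223] pointing down, gripper open.
Joint ranges: [-2.86, 2.86], [-0.3, 2.09], [-1.38, 1.24], [0.06, 2.45], [-1.56, 4.7], [0.09, 2.05], [-2.69, 2.69]. Speed limits (rad/s): [2.57, 2.57, 3.14, 3.14, 3.14, 3.14, 3.14].

INTERFACE

Orientations are given as a rotation vector (axis times angle).
In Python, from bench import ctrl gives the robot as it stands.
- The arm moves only by the shell command python3 -m jog 'ROWS' [FORCE]. ROWS is JSON, a list that holds one entry, the list of rows, each a list of 7 numbers: the shift along the tool's x, y, z in mm, then the turn, a rotation vector about the tool's x, y, z in degrees, then the finger opening in mm, from 0 to 87. A call has 1 to 10 rows; each row is the pose to reach, as a shift and turn from the pose commanded when the call began, along the tool's axes at that moment; what a row does not reach only later rows make up. A row lasts 1/10 s, in which the tool goes at most 50 mm and 8.59 degrees, less where a joint would pass 70% of its speed; a pose out of reach is approached as far as the arm can. A call with a gripper value outside its range is refused whole. The fingers move at their own pace and stop on an object; FORCE is the grip in N (left out, the last holds). Time passes only in rows, so rows that repeat a pose let the fingers close. It gives the time, the measured TCP pose, the force, the opening and the grip force at its end, in the units of the state.
- ctrl.get_state(): the state, without advancing time (a new reading comes with each control period).
- ctrl.get_image(name): name is "scene" or "top"; returns a dict with "image" (384x512x3 uint8, red, green, blue), "depth" (384x512 float32, m along the optical axis (not along the pixel's ray), 0 where there is no reading), "fov_y" (degrees; the focal length in pixels is half the picture's height over the tangent of half this angle, whatever the lens; pixels are square), "cx", "cy" (the principal point, pixels), "rvec" (rotation vector, rad) and "tvec" (3), from world to camera coordinates, as OpenCV has them. Camera axes: x right, y down, z forward; pixel columns grow to the right and rows downward; lengths in m; the calibration is good to about 2 mm. A picture is of the moment at which its call begins.
- ctrl.close_job(): hands the job in; it is judged then, once.
The state is a dict: "time": time; "joint_positions": joint angles; "qd": joint speeds; "joint_torque": joint torques, N m; "position": TCP position; "tool_rot": TCP orientation; "ft_force": force on the tool from outside, world axes, zero at the start; "torque": the same for the moment, N m; "grip_width": opening from 0.0 (shut) to 1.0 (fully open); "grip_force": force on a finger pad.
Only numpy, scipy, OpenCV 4.12 (cv2) and the standard library are available. Lean on these libraries where they do the work, as an engineer would, in place of code of your own. Each camera call takes 0.05 s, during which the arm holds its last target. There are 200 camera calls.

## Working session

There is one attempt and no reset: what is moved stays moved. The work goes in short steps, Python scripts to look and compute and a shell command to move; the robot and the scene stay as the last step left them, time stands still between calls to the robot, and variables do not carry over. Pictures are saved under pics/ and viewed, at most 14 in all, crops included, and the job is handed in when it is done.

```bash
mkdir -p pics; cat > h.py <<'E'
import numpy as np, cv2
from bench import ctrl
def grab(n):
    d=ctrl.get_image(n); d['R']=cv2.Rodrigues(np.array(d['rvec'],float))[0]; d['t']=np.array(d['tvec'],float).ravel()
    d['f']=192/np.tan(np.radians(d['fov_y'])/2); return d
def cloud(d):
    v,u=np.mgrid[:384,:512]; z=d['depth']
    P=np.stack([(u-d['cx'])/d['f']*z,(v-d['cy'])/d['f']*z,z],-1)
    W=(P-d['t'])@d['R']; W[z==0]=np.nan; return W
def save(d,name,box=None,s=1.5):
    im=d['image'][...,::-1]
    if box: im=im[box[1]:box[3],box[0]:box[2]]
    cv2.imwrite('pics/'+name,cv2.resize(im,None,fx=s,fy=s,interpolation=cv2.INTER_CUBIC))
def st():
    s=ctrl.get_state(); R=cv2.Rodrigues(np.array(s['tool_rot'],float))[0]
    return s,np.array(s['position']),R
E
python3 - <<'E'
from h import *
for n in('top','scene'):
    d=grab(n); save(d,n+'0.png'); np.savez(n+'0.npz',**d); print(n,d['fov_y'],d['cx'],d['cy'],-d['R'].T@d['t'])
s,p,R=st(); print(s); print(R.round(3))
E
```

```text
top 50.7173718984275 251.85860516362703 188.4855995191777 [ 0.3896369  -0.03297649  1.53679956]
scene 45.11393448418174 255.2529076830116 193.66046102508813 [0.99824977 0.49511018 1.19686946]
{'time': 0.1, 'joint_positions': array([-1.29290663,  0.32169834, -0.07009087,  1.45158316,  0.02257637,
        1.37078255, -0.05687672]), 'qd': array([ 4.15907953e-04, -2.32049764e-03, -7.77417238e-06, -4.50305442e-03,
        5.73296045e-05,  7.34331345e-04,  1.62631935e-03]), 'joint_torque': array([-4.23030096e-04, -4.92573988e+01, -4.06054202e-01, -3.13400280e+01,
       -6.41120598e-02,  3.93957202e-02,  8.07099923e-05]), 'position': array([0.16938546, 0.62702031, 0.22158859]), 'tool_rot': array([-4.13056971e-01, -3.11416505e+00,  2.63545974e-03]), 'ft_force': array([-0.09648785, -0.03349261, -0.41186175]), 'torque': array([ 0.02034697, -0.00611332,  0.03794993]), 'grip_force': 0.0, 'grip_width': 1.0020529206556705}
[[-0.965  0.261 -0.   ]
 [ 0.261  0.965 -0.002]
 [-0.    -0.002 -1.   ]]
```

View pics/top0.png

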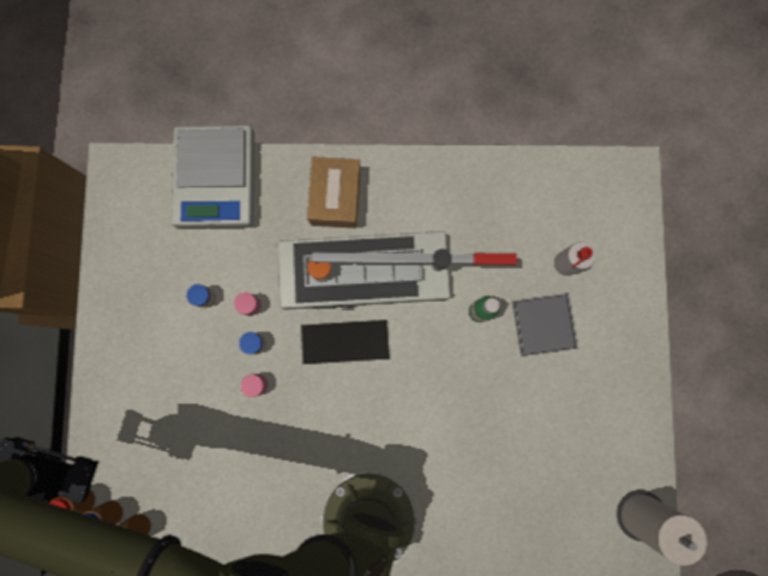

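View pics/scene0.png

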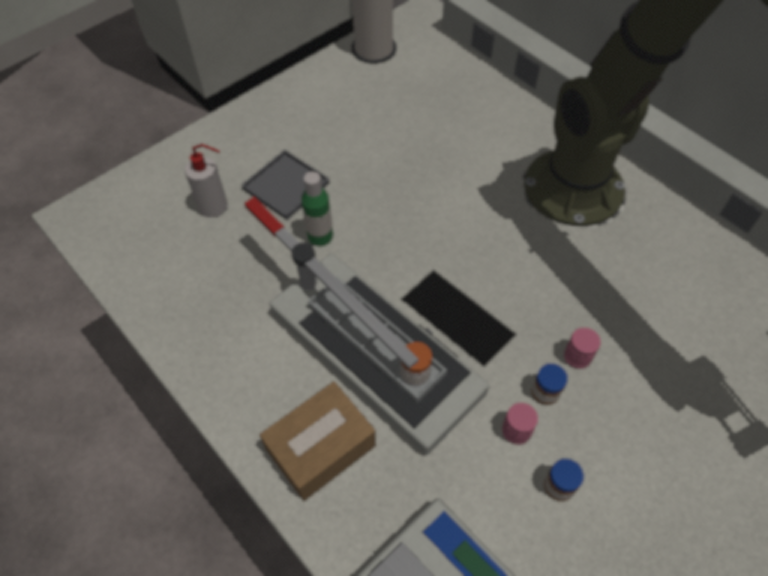

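Top view: base at (370,520). The shaker's lever handle is at (495,259), the green bottle at (488,307), the tray at (545,324) and the mat at (345,342). There is one orange lid in bay 3 at (319,269). Blue lids are at (198,295) and (250,343). The pink look-alikes at (246,303) and (252,385) are excluded by colour. Something amber lies under the arm at about (100,512), to be checked once the arm has moved.

```bash
cat > m.py <<'E'
from h import *
def blobs(d,W,mask,zr,amin=25):
    m=(mask&(W[...,2]>zr[0])&(W[...,2]<zr[1])).astype(np.uint8)
    n,l,s,c=cv2.connectedComponentsWithStats(m); out=[]
    for i in range(1,n):
        if s[i,4]>=amin:
            P=W[l==i]; out.append((c[i].round(0),s[i,4],P.mean(0).round(4),(P.min(0)[:2]/2+P.max(0)[:2]/2).round(4),np.ptp(P,0).round(3)))
    return out
def cols(d):
    h=cv2.cvtColor(d['image'],cv2.COLOR_RGB2HSV).astype(int); H,S,V=h[...,0],h[...,1],h[...,2]
    return dict(blue=(abs(H-112)<12)&(S>130)&(V>50),orange=(H>5)&(H<16)&(S>150)&(V>120),pink=(H>160)&(S>70)&(S<190)&(V>110),
      red=((H<5)|(H>174))&(S>170)&(V>80),green=(H>55)&(H<90)&(S>80),black=(V<40))
E
python3 - <<'E'
from m import *
for n in('top','scene'):
    d=dict(np.load(n+'0.npz')); W=cloud(d); c=cols(d); print(n)
    for k,zr in dict(blue=(.03,.2),orange=(.1,.2),pink=(.03,.2),red=(.12,.19),green=(.01,.2),black=(-.01,.012)).items():
        for b in blobs(d,W,c[k],zr): print(k,*b)
    cap=blobs(d,W,np.ones((384,512),bool),(.175,.205))
    for b in cap: print('z175-205',*b)
d=dict(np.load('top0.npz'));W=cloud(d);c=cols(d)
def rect(mask,zr,roi):
    m=mask&(W[...,2]>zr[0])&(W[...,2]<zr[1]); r=np.zeros_like(m); r[roi[1]:roi[3],roi[0]:roi[2]]=1; P=W[m&r][:,:2]
    print(cv2.minAreaRect((P*1000).astype(np.float32)),len(P))
one=np.ones((384,512),bool)
rect(one,(.048,.06),(180,150,305,208)); rect(c['black'],(-.02,.02),(195,208,265,246)); rect(one,(.003,.04),(335,190,390,240))
rect(one,(.145,.17),(200,160,350,185)); rect(c['red'],(.12,.19),(300,160,350,185))
E
```

```text
top
blue [143. 140.] 250 [0.7531 0.3948 0.0564] [0.7515 0.4072] [0.045 0.141 0.016]
blue [132. 196.] 140 [0.5395 0.4226 0.0707] [0.5407 0.4233] [0.045 0.05  0.02 ]
blue [167. 228.] 144 [0.4247 0.2903 0.0703] [0.4256 0.2907] [0.043 0.047 0.017]
orange [212. 179.] 132 [0.5954 0.1223 0.1341] [0.5945 0.1238] [0.04  0.051 0.018]
pink [163. 202.] 170 [0.5205 0.3065 0.0696] [0.5201 0.3076] [0.051 0.051 0.027]
pink [168. 257.] 175 [0.3232 0.2829 0.07  ] [0.3223 0.2832] [0.05 0.05 0.03]
red [389. 168.] 29 [ 0.6329 -0.4869  0.1645] [ 0.6282 -0.4862] [0.03  0.03  0.038]
red [330. 173.] 160 [ 0.6186 -0.2849  0.1571] [ 0.6191 -0.2855] [0.02  0.091 0.017]
red [ 39. 335.] 36 [0.0612 0.695  0.1318] [0.0614 0.6961] [0.015 0.037 0.015]
green [134. 140.] 139 [0.7527 0.4253 0.0586] [0.7529 0.4254] [0.028 0.075 0.017]
green [322. 206.] 81 [ 0.5026 -0.2579  0.1407] [ 0.5077 -0.2647] [0.048 0.044 0.03 ]
black [229. 227.] 1157 [0.4331 0.0687 0.0041] [0.4312 0.0662] [0.103 0.205 0.021]
z175-205 [388. 172.] 31 [ 0.6173 -0.4727  0.1892] [ 0.6187 -0.473 ] [0.036 0.036 0.023]
z175-205 [327. 203.] 78 [ 0.5097 -0.
[... 1394 characters left out ...]
205 [136.  98.] 45 [ 0.6222 -0.4778  0.1888] [ 0.6211 -0.4761] [0.038 0.041 0.023]
z175-205 [208. 120.] 108 [ 0.5149 -0.269   0.1871] [ 0.5129 -0.2709] [0.031 0.034 0.02 ]
((606.24658203125, 22.862960815429688), (174.0254364013672, 419.10162353515625), 3.8531458377838135) 2325
((431.74151611328125, 66.19175720214844), (89.8968505859375, 206.56980895996094), 4.091373443603516) 1171
((484.82470703125, -430.48846435546875), (204.93209838867188, 185.82333374023438), 89.92789459228516) 1073
((617.828857421875, -97.69300842285156), (41.02717971801758, 465.92181396484375), 1.7076116800308228) 961
((618.9257202148438, -285.4285888671875), (19.5999813079834, 90.74330139160156), 0.596429169178009) 160
```

```bash
cat > mv.py <<'E'
# usage: mv.py x y z [yaw_deg of tool y in world]; prints tool-axis shift (mm), turn about tool z (deg)
import sys
from h import *
s,p,R=st(); t=np.array(list(map(float,sys.argv[1:4])))
print('pos',p.round(4),'shift',((t-p)@R*1000).round(1),'ft',np.round(s['ft_force'],1),'t',s['time'],'tooly yaw',np.degrees(np.arctan2(R[1,1],R[0,1])).round(2), 'grip',round(s['grip_width']*87,1),round(s['grip_force'],1))
Y=np.radians(float(sys.argv[4]) if len(sys.argv)>4 else 0)
G=np.array([[-np.sin(Y),np.cos(Y),0],[np.cos(Y),np.sin(Y),0],[0,0,-1.]]).T
print('turn',np.degrees(cv2.Rodrigues(R.T@G)[0].ravel()).round(2))
E
cat > lev.py <<'E'
from m import *
def line(W,mask,zr):
    m=mask&(W[...,2]>zr[0])&(W[...,2]<zr[1]); P=W[m]; return P
def lever(n,d=None):
    d=d or grab(n); W=cloud(d); c=cols(d)
    m=(W[...,2]>.146)&(W[...,2]<.166)&(W[...,0]>.42)&(W[...,0]<.95)&(W[...,1]>-.36)&(W[...,1]<.25)
    gray=(d['image'].max(-1).astype(int)-d['image'].min(-1)<40)
    r=W[m&c['red']][:,:2]; rc=(r.min(0)+r.max(0))/2
    vx,vy,x0,y0=cv2.fitLine(W[m&(c['red']|gray)][:,:2].astype(np.float32),cv2.DIST_HUBER,0,.001,.001).ravel()
    return n,'red mean',r.mean(0).round(4),'dir',np.array([vx,vy]).round(4),'pt',np.array([x0,y0]).round(4),np.ptp(W[m][:,:2],0)
E
python3 mv.py .512 -.27 .155; python3 - <<'E'
from lev import *
for n in('top','scene'):
    d=dict(np.load(n+'0.npz')); print(*lever(n,d)); W=cloud(d)
    z=W[...,2]; v=d['image'].astype(int).mean(-1)
    b=lambda x0,x1,y0,y1:(W[...,0]>x0)&(W[...,0]<x1)&(W[...,1]>y0)&(W[...,1]<y1)
    # tray: dark grey, low z
    P=W[b(.36,.6,-.52,-.29)&(z<.03)&(v<105)]; k=P[:,:2]
    print('tray',len(k),cv2.minAreaRect((k*1000).astype(np.float32)),k.mean(0), P[:,2].mean())
    P=W[b(.45,.75,-.22,.28)&(z>.049)&(z<.058)]; print('shaker',cv2.minAreaRect((P[:,:2]*1000).astype(np.float32)))
    P=W[b(.53,.68,-.15,.2)&(z>.076)&(z<.09)]; print('carrier walls',cv2.minAreaRect((P[:,:2]*1000).astype(np.float32)),len(P))
    for k in('blue','orange'):
        for q in [W[cols(d)[k]&b(.3,.65,.05,.5)&(z>(.066 if k=='blue' else .131))]]: 
            print(k,[ (q[q[:,1]>.36][:,:2].mean(0),q[q[:,1]<.36][:,:2].mean(0))])
E
```

```text
pos [0.1694 0.627  0.2216] shift [-564.6 -776.6   67.9] ft [-0.1 -0.  -0.4] t 0.1 tooly yaw 74.89 grip 87.2 0.0
turn [-8.000e-02  7.000e-02  7.489e+01]
top red mean [ 0.6186 -0.2849] dir [0.0103 0.9999] pt [ 0.6196 -0.0868] [0.15043898 0.4665353 ]
tray 1427 ((478.2086181640625, -408.9737243652344), (148.61485290527344, 206.7299346923828), 1.1216219663619995) [ 0.48071887 -0.42983113] 0.004496466135271802
shaker ((635.2189331054688, 24.838882446289062), (228.83863830566406, 419.2294616699219), 4.099038600921631)
carrier walls ((608.9886474609375, 9.131576538085938), (77.51415252685547, 312.65777587890625), 4.002753734588623) 241
blue [(array([0.53952796, 0.42193183]), array([0.42490572, 0.29061309]))]
orange [(array([nan, nan]), array([0.5952726 , 0.12204655]))]
scene red mean [ 0.626  -0.2862] dir [0.0085 1.    ] pt [ 0.6247 -0.0612] [0.15096776 0.47512561]
tray 1454 ((499.282958984375, -401.5561828613281), (186.78836059570312, 212.3988494873047), 5.948232650756836) [ 0.49342589 -0.43236597] 0.005605653419153605
shaker ((630.69677734375, 58.019317626953125), (270.7376708984375, 499.9062805175781), 10.848881721496582)
carrier walls ((611.3226318359375, 5.7545623779296875), (78.72117614746094, 312.91119384765625), 3.8609421253204346) 554
blue [(array([0.5463946 , 0.42312596]), array([0.43134216, 0.29181635]))]
orange [(array([nan, nan]), array([0.5976613 , 0.12520013]))]<stdin>:13: RuntimeWarning: Mean of empty slice.
  ret = um.true_divide(
```

```bash
python3 -m jog '[[[-392,-181,-80,0,0,75,60],[-392,-181,-80,0,0,75,60],[-392,-181,-80,0,0,75,60],[-392,-181,-80,0,0,75,60],[-392,-181,-80,0,0,75,60],[-392,-181,-80,0,0,75,60],[-392,-181,-80,0,0,75,60],[-392,-181,-80,0,0,75,60],[-392,-181,-80,0,0,75,60],[-392,-181,-80,0,0,75,60]]]' 40; python3 mv.py .512 -.27 .28
```

```text
time: 1.1
position: [0.5065, 0.3438, 0.3035]
tool_rot: [2.235, 2.201, 0.002]
ft_force: [-0.1, -0.1, -0.2]
grip_width: 0.692
grip_force: 0.0
pos [0.5065 0.3438 0.3035] shift [-613.6   14.8   25.1] ft [-0.1 -0.1 -0.2] t 1.1 tooly yaw -0.88 grip 60.2 0.0
turn [ 0.24  0.14 -0.88]
```

```bash
python3 -m jog '[[[-450,10,0,0,0,-0.9,60],[-450,10,0,0,0,-0.9,60],[-450,10,0,0,0,-0.9,60],[-450,10,0,0,0,-0.9,60],[-450,10,0,0,0,-0.9,60],[-450,10,0,0,0,-0.9,60],[-450,10,0,0,0,-0.9,60],[-450,10,0,0,0,-0.9,60],[-450,10,0,0,0,-0.9,60],[-450,10,0,0,0,-0.9,60]]]' 
python3 - <<'E'
from m import *
d=grab('top'); save(d,'top1.png',(0,120,220,384),2.5)
W=cloud(d); c=cols(d)
for k in('blue','orange'):
    for b in blobs(d,W,c[k],(.03,.2)): print(k,*b)
E
python3 mv.py .512 -.27 .25
```

```text
time: 2.1
position: [0.5084, -0.1077, 0.3028]
tool_rot: [2.217, 2.222, -0.003]
ft_force: [-0.6, -0.2, -0.2]
grip_width: 0.689
grip_force: 0.0
blue [143. 140.] 245 [0.7532 0.3939 0.0564] [0.752  0.4072] [0.045 0.141 0.019]
blue [132. 196.] 140 [0.5396 0.4227 0.0702] [0.5407 0.4239] [0.045 0.048 0.018]
blue [167. 228.] 142 [0.4246 0.2902 0.0706] [0.4255 0.2905] [0.043 0.046 0.016]
blue [ 57. 351.] 223 [0.0116 0.6293 0.1308] [0.0114 0.6307] [0.054 0.052 0.022]
blue [ 78. 360.] 219 [-0.0179  0.5591  0.131 ] [-0.0172  0.5597] [0.051 0.051 0.021]
orange [212. 179.] 132 [0.5955 0.1223 0.1339] [0.5946 0.1234] [0.039 0.05  0.013]
pos [ 0.5091 -0.103   0.3025] shift [-167.     1.8   52.5] ft [0.7 0.7 0.2] t 2.15 tooly yaw 0.41 grip 60.3 0.0
turn [0.   0.01 0.41]
```

View pics/top1.png

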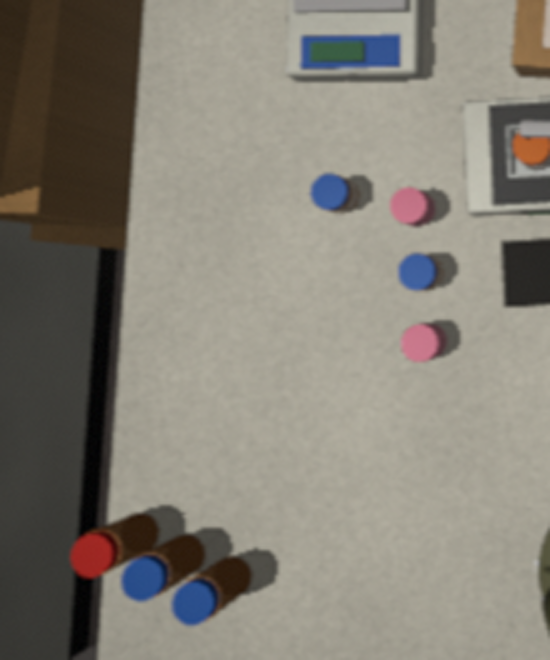

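This crop shows fresh candidates with blue lids at (330,192) and (417,271), lid height 70 mm, which matches the description. The pink ones at (410,205) and (420,342) are look-alikes. The amber bottles at (145,577) and (195,600) have lids 131 mm up, so they are not jars. That makes two fresh jars and one finished jar. Next is the bottle.

```bash
python3 -m jog '[[[-167,3,52,0,0,0.4,60],[-167,3,52,0,0,0.4,60],[-167,3,52,0,0,0.4,60],[-167,3,52,0,0,0.4,60],[-167,3,52,0,0,0.4,60],[-167,3,52,0,0,0.4,60]]]'; python3 - <<'E'
from m import *
for n in('top','scene'):
    d=grab(n); save(d,n+'2.png',(270,140,420,250) if n=='top' else (120,60,300,200),4); W=cloud(d)
    for b in blobs(d,W,np.ones((384,512),bool)&(W[...,0]>.4)&(W[...,1]<-.2)&(W[...,1]>-.36),(.172,.2),10): print(n,*b)
E
python3 mv.py .512 -.27 .155
```

```text
time: 2.75
position: [0.5157, -0.2644, 0.2497]
tool_rot: [-2.21, -2.23, -0.0]
ft_force: [0.6, -0.1, 0.3]
grip_width: 0.694
grip_force: 0.0
scene [208. 120.] 113 [ 0.5149 -0.269   0.1863] [ 0.5132 -0.2714] [0.032 0.031 0.023]
pos [ 0.5163 -0.2636  0.2505] shift [-6.5 -4.4 95.5] ft [ 0.3 -0.4 -1.1] t 2.85 tooly yaw 0.62 grip 60.3 0.0
turn [ 0.02 -0.09  0.62]
```

View pics/scene2.png

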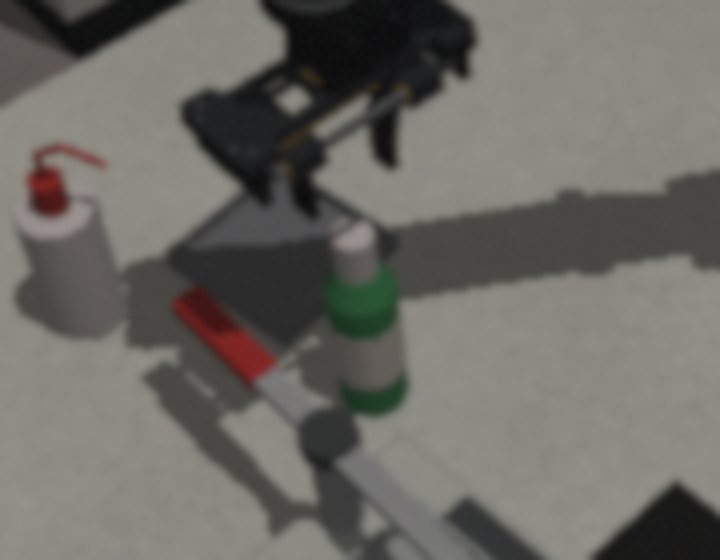

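```bash
python3 -m jog '[[[0,0,30,0,0,0,60],[0,0,30,0,0,0,60],[0,0,30,0,0,0,60],[0,0,30,0,0,0,60],[0,0,30,0,0,0,60]]]'; python3 mv.py .512 -.27 .155
```

```text
time: 3.35
position: [0.5159, -0.2663, 0.2218]
tool_rot: [2.212, 2.228, 0.002]
ft_force: [-0.1, 1.2, 0.8]
grip_width: 0.687
grip_force: 0.0
pos [ 0.5159 -0.2663  0.2218] shift [-3.6 -4.1 66.8] ft [-0.1  1.2  0.8] t 3.35 tooly yaw 0.42 grip 59.8 0.0
turn [0.11 0.02 0.42]
```

```bash
python3 -m jog '[[[-3,-2,30,0,0,0,60],[-3,-2,50,0,0,0,60],[-3,-2,66,0,0,0,60],[-3,-2,66,0,0,0,60],[-3,-2,66,0,0,0,0],[-3,-2,66,0,0,0,0],[-3,-2,66,0,0,0,0],[-3,-2,66,0,0,0,0],[-3,-2,66,0,0,0,0],[-3,-2,66,0,0,0,0]]]' 40; python3 mv.py .487 -.431 .28
```

```text
time: 4.35
position: [0.5131, -0.2697, 0.1551]
tool_rot: [2.214, 2.229, 0.0]
ft_force: [-1.1, 0.1, 3.4]
grip_width: 0.359
grip_force: 39.9
pos [ 0.5131 -0.2697  0.1551] shift [-161.2  -27.2 -124.9] ft [-1.1  0.1  3.4] t 4.35 tooly yaw 0.37 grip 31.2 39.9
turn [0.01 0.01 0.37]
```

```bash
python3 -m jog '[[[0,0,-10,0,0,0,0],[0,0,-25,0,0,0,0],[0,0,-45,0,0,0,0],[-10,-2,-55,0,0,0,0],[-25,-4,-55,0,0,0,0],[-45,-8,-55,0,0,0,0],[-65,-12,-55,0,0,0,0],[-85,-16,-55,0,0,0,0],[-105,-19,-55,0,0,0,0],[-125,-22,-55,0,0,0,0]]]';python3 -m jog '[[[-15,-3,0,0,0,0,0],[-28,-4,0,0,0,0,0],[-36,-5,0,0,0,0,0],[-36,-5,0,0,0,0,0],[-36,-5,0,0,0,0,0],[-36,-5,0,0,0,0,0],[-36,-5,0,0,0,0,0]]]'; python3 - <<'E'
from m import *
for n in('top','scene'):
    d=grab(n); save(d,n+'3.png',(120,60,300,200),4); W=cloud(d)
    for b in blobs(d,W,cols(d)['green']&(W[...,0]<.65),(.03,.3),10): print(n,*b)
E
python3 mv.py .487 -.431 .161
```

```text
time: 5.35
position: [0.4916, -0.3961, 0.21]
tool_rot: [2.214, 2.228, -0.0]
ft_force: [-0.3, -0.0, -1.9]
grip_width: 0.359
grip_force: 39.9
time: 6.05
position: [0.4879, -0.4296, 0.2096]
tool_rot: [-2.212, -2.23, -0.001]
ft_force: [-0.0, -0.1, -1.3]
grip_width: 0.354
grip_force: 39.9
top [370. 211.] 79 [ 0.4853 -0.4092  0.1959] [ 0.4855 -0.4047] [0.046 0.032 0.124]
scene [182.  90.] 198 [ 0.4989 -0.415   0.1854] [ 0.4937 -0.4188] [0.045 0.036 0.057]
scene [188. 116.] 98 [ 0.4982 -0.4132  0.0733] [ 0.4926 -0.4211] [0.048 0.04  0.034]
pos [ 0.4877 -0.4299  0.2096] shift [-1.1 -0.7 48.6] ft [ 0.2  0.1 -3.3] t 6.15 tooly yaw 0.44 grip 31.3 39.9
turn [ 0.02 -0.02  0.44]
```

View pics/scene3.png

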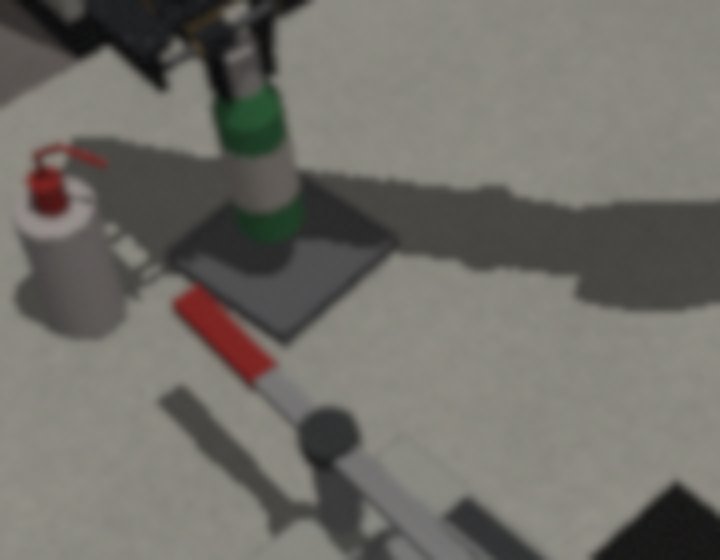

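```bash
python3 -m jog '[[[0,0,15,0,0,0,0],[0,0,30,0,0,0,0],[0,0,40,0,0,0,0],[0,0,45,0,0,0,0],[0,0,48,0,0,0,0],[0,0,50,0,0,0,0],[0,0,50,0,0,0,0],[0,0,50,0,0,0,0]]]'
```

```text
time: 6.95
position: [0.4874, -0.4308, 0.16]
tool_rot: [2.213, 2.228, 0.0]
ft_force: [0.1, 0.1, -1.9]
grip_width: 0.355
grip_force: 39.9
```

```bash
python3 -m jog '[[[0,0,1,0,0,0,0],[0,0,1,0,0,0,0],[0,0,2,0,0,0,0],[0,0,2,0,0,0,0],[0,0,2,0,0,0,0]]]'
```

```text
time: 7.45
position: [0.4875, -0.4313, 0.159]
tool_rot: [2.213, 2.227, 0.0]
ft_force: [-0.4, 1.0, 5.4]
grip_width: 0.355
grip_force: 39.9
```

Contact. I'll release and rise.

```bash
python3 -m jog '[[[0,0,-1,0,0,0,20],[0,0,-1,0,0,0,60],[0,0,-1,0,0,0,60],[0,0,-1,0,0,0,60],[0,0,-1,0,0,0,60],[0,0,-20,0,0,0,60],[0,0,-60,0,0,0,60],[0,0,-110,0,0,0,60],[0,0,-110,0,0,0,60],[0,0,-110,0,0,0,60]]]'; python3 mv.py .690 -.290 .27
```

```text
time: 8.45
position: [0.4877, -0.4312, 0.2688]
tool_rot: [2.212, 2.227, 0.001]
ft_force: [-0.5, -0.6, -0.7]
grip_width: 0.688
grip_force: 0.0
pos [ 0.4877 -0.4312  0.2688] shift [139.8 203.3  -0.9] ft [-0.5 -0.6 -0.7] t 8.45 tooly yaw 0.39 grip 59.9 0.0
turn [0.14 0.08 0.39]
```

```bash
python3 -m jog '[[[0,203,0,0,0,0.4,0],[0,203,0,0,0,0.4,0],[0,203,0,0,0,0.4,0],[0,203,0,0,0,0.4,0],[0,203,0,0,0,0.4,0],[140,203,0,0,0,0.4,0],[140,203,0,0,0,0.4,0],[140,203,0,0,0,0.4,0],[140,203,0,0,0,0.4,0],[140,203,0,0,0,0.4,0]]]';  python3 -m jog '[[[0,0,50,0,0,0,0],[0,0,100,0,0,0,0],[0,0,133,0,0,0,0],[0,0,133,0,0,0,0],[0,0,133,0,0,0,0]]]'; python3 - <<'E'
from h import *
s,p,R=st(); print(p); A=np.array([.6218,-.1555])
for ph in list(range(-90,-177,-8))+[-176]:
    a=np.radians(ph); u=np.array([np.cos(a),np.sin(a)]); m=np.array([np.sin(a),-np.cos(a)])
    off=.013+.015*abs(m[0])+.0095*abs(m[1]); F=A+.125*u-off*m
    print(ph,F.round(3),(R.T@np.r_[F-p[:2],0]*1000).round(0)[:2])
E
```

```text
time: 9.45
position: [0.6892, -0.2871, 0.266]
tool_rot: [-2.217, -2.222, 0.0]
ft_force: [0.4, -1.0, -0.8]
grip_width: 0.009
grip_force: 0.0
time: 9.95
position: [0.6883, -0.2911, 0.1345]
tool_rot: [-2.224, -2.218, 0.002]
ft_force: [-0.2, 0.4, 1.1]
grip_width: 0.009
grip_force: 0.0
[ 0.6883234  -0.29111271  0.13448127]
-90 [ 0.65 -0.28] [ 11. -39.]
-98 [ 0.633 -0.283] [  8. -55.]
-106 [ 0.616 -0.284] [  7. -72.]
-114 [ 0.599 -0.282] [  9. -89.]
-122 [ 0.582 -0.278] [  13. -107.]
-130 [ 0.565 -0.271] [  20. -123.]
-138 [ 0.549 -0.262] [  29. -139.]
-146 [ 0.535 -0.25 ] [  41. -154.]
-154 [ 0.522 -0.236] [  55. -167.]
-162 [ 0.511 -0.219] [  71. -177.]
-170 [ 0.503 -0.202] [  89. -186.]
-176 [ 0.499 -0.188] [ 103. -190.]
```

```bash
python3 -m jog '[[[10,-30,0,0,0,0,0],[10,-42,0,0,0,0,0],[9,-54,0,0,0,0,0],[8,-66,0,0,0,0,0],[8,-78,0,0,0,0,0],[9,-90,0,0,0,0,0],[12,-102,0,0,0,0,0],[16,-114,0,0,0,0,0],[21,-124,0,0,0,0,0],[27,-134,0,0,0,0,0]]]'; python3 -m jog '[[[5,-9,0,0,0,0,0],[14,-19,0,0,0,0,0],[26,-31,0,0,0,0,0],[36,-38,0,0,0,0,0],[46,-44,0,0,0,0,0],[56,-49,0,0,0,0,0],[65,-53,0,0,0,0,0],[72,-55,0,0,0,0,0],[75,-56,0,0,0,0,0],[75,-56,0,0,0,0,0]]]'; python3 - <<'E'
from lev import *
for n in('top','scene'): print(*lever(n))
E
```

```text
time: 10.95
position: [0.5569, -0.2639, 0.1377]
tool_rot: [2.219, 2.215, 0.005]
ft_force: [3.4, -1.0, 0.9]
grip_width: 0.007
grip_force: 1.2
time: 11.95
position: [0.5015, -0.1955, 0.1353]
tool_rot: [2.214, 2.206, -0.007]
ft_force: [11.0, -19.6, -12.8]
grip_width: 0.006
grip_force: 10.0
top red mean [ 0.5439 -0.1621] dir [0.9988 0.049 ] pt [ 0.7821 -0.15  ] [0.42038535 0.05092805]
scene red mean [ 0.5048 -0.1688] dir [0.9975 0.0705] pt [ 0.6715 -0.1588] [0.47112817 0.07081852]
```

```bash
python3 -m jog '[[[-15,0,0,0,0,0,0],[-20,0,0,0,0,0,0],[-20,0,-40,0,0,0,0],[-20,0,-90,0,0,0,0],[-20,0,-130,0,0,0,80],[-20,0,-130,0,0,0,80],[-20,0,-130,0,0,0,80]]]'; python3 - <<'E'
from lev import *
for n in('top','scene'):
    d=grab(n); print(*lever(n,d)); W=cloud(d); c=cols(d)
    for k in('orange','blue'):
        for b in blobs(d,W,c[k]&(W[...,0]<.68)&(W[...,0]>.3),(.03,.2)): print(k,*b)
    save(d,n+'4.png')
E
python3 mv.py .598 .125 .2
```

```text
time: 12.75
position: [0.4994, -0.2062, 0.2649]
tool_rot: [-2.22, -2.222, -0.002]
ft_force: [0.3, 0.6, -0.2]
grip_width: 0.196
grip_force: 0.0
top red mean [ 0.4983 -0.1711] dir [0.9976 0.0688] pt [ 0.6818 -0.1571] [0.46825065 0.05427628]
orange [212. 178.] 164 [0.5996 0.1219 0.1339] [0.5999 0.1235] [0.05  0.05  0.013]
blue [132. 196.] 140 [0.5396 0.4226 0.0706] [0.5403 0.4224] [0.045 0.047 0.019]
blue [167. 228.] 143 [0.4247 0.2902 0.07  ] [0.4256 0.2909] [0.043 0.048 0.02 ]
scene red mean [ 0.5046 -0.1697] dir [0.998  0.0634] pt [ 0.709  -0.1564] [0.47123311 0.05803302]
orange [277. 237.] 259 [0.6043 0.1213 0.1338] [0.6039 0.1218] [0.05  0.048 0.012]
blue [368. 252.] 248 [0.4319 0.2917 0.0688] [0.4289 0.2916] [0.049 0.047 0.017]
blue [377. 317.] 317 [0.547  0.423  0.0694] [0.5458 0.4232] [0.049 0.046 0.015]
pos [ 0.4985 -0.2061  0.2631] shift [331.   99.9  63.2] ft [ 0.4 -0.5  0.1] t 12.85 tooly yaw 0.03 grip 24.6 0.0
turn [-0.16 -0.07  0.03]
```

View pics/scene4.png

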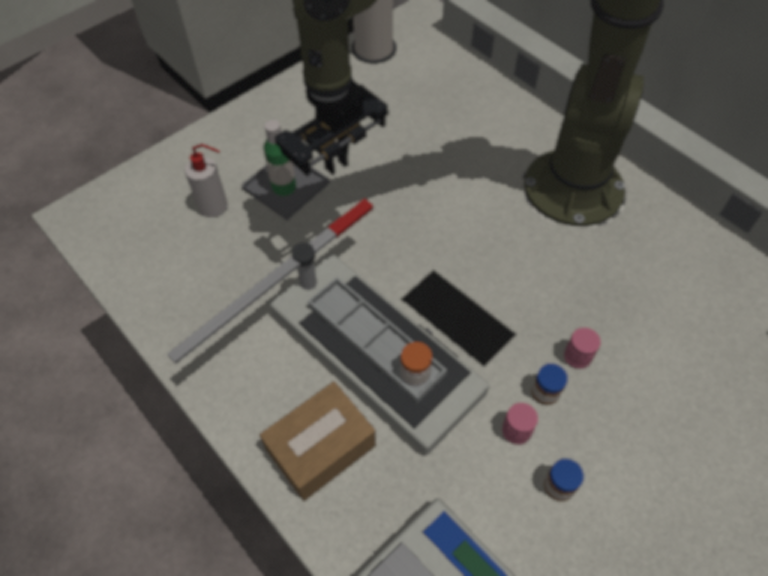

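```bash
python3 -m jog '[[[328,103,0,0,0,0,82],[328,103,0,0,0,0,82],[328,103,0,0,0,0,82],[328,103,0,0,0,0,82],[328,103,0,0,0,0,82],[328,103,0,0,0,0,82],[328,103,0,0,0,0,82],[328,103,0,0,0,0,82],[328,103,0,0,0,0,82],[328,103,0,0,0,0,82]]]'; python3 -m jog '[[[0,0,50,0,0,0,82],[0,0,90,0,0,0,82],[0,0,90,0,0,0,82],[0,0,90,0,0,0,82]]]'; python3 mv.py .602 .122 .093
```

```text
time: 13.85
position: [0.6018, 0.1189, 0.2634]
tool_rot: [-2.224, -2.218, 0.004]
ft_force: [-0.1, -0.3, 0.4]
grip_width: 0.94
grip_force: 0.0
time: 14.25
position: [0.6023, 0.1193, 0.1752]
tool_rot: [-2.224, -2.218, 0.001]
ft_force: [0.7, 0.0, 0.9]
grip_width: 0.943
grip_force: 0.0
pos [0.6023 0.1193 0.1752] shift [ 2.7 -0.2 82.2] ft [0.7 0.  0.9] t 14.25 tooly yaw -0.15 grip 82.0 0.0
turn [-0.03  0.02 -0.15]
```

```bash
python3 -m jog '[[[2,0,40,0,0,0,82],[2,0,70,0,0,0,82],[2,0,82,0,0,0,82],[2,0,82,0,0,0,82],[2,0,82,0,0,0,0],[2,0,82,0,0,0,0],[2,0,82,0,0,0,0],[2,0,82,0,0,0,0],[2,0,82,0,0,0,0],[2,0,82,0,0,0,0]]]' 30;  python3 mv.py .45 .09 .2
```

```text
time: 15.25
position: [0.6026, 0.123, 0.0933]
tool_rot: [-2.222, -2.221, -0.001]
ft_force: [-0.9, -1.2, 4.8]
grip_width: 0.612
grip_force: 30.0
pos [0.6026 0.123  0.0933] shift [ -32.9 -152.6 -106.8] ft [-0.9 -1.2  4.8] t 15.25 tooly yaw -0.01 grip 53.2 30.0
turn [ 0.03 -0.03 -0.01]
```

```bash
python3 -m jog '[[[0,0,-15,0,0,0,0],[0,0,-40,0,0,0,0],[0,0,-65,0,0,0,0],[0,-15,-70,0,0,0,0],[-8,-45,-70,0,0,0,0],[-17,-80,-70,0,0,0,0],[-25,-115,-70,0,0,0,0],[-33,-140,-70,0,0,0,0],[-33,-154,-70,0,0,0,0],[-33,-154,-70,0,0,0,0]]]';  python3 -m jog '[[[0,0,30,0,0,0,0],[0,0,70,0,0,0,0],[0,0,100,0,0,0,0],[0,0,120,0,0,0,0],[0,0,124,0,0,0,0],[0,0,124,0,0,0,0],[0,0,124,0,0,0,0]]]'; python3 mv.py .448 .09 .0333
```

```text
time: 16.25
position: [0.447, 0.0899, 0.1631]
tool_rot: [-2.22, -2.22, -0.002]
ft_force: [0.6, 0.7, -0.7]
grip_width: 0.616
grip_force: 30.0
time: 16.95
position: [0.4499, 0.0901, 0.0398]
tool_rot: [2.221, 2.22, 0.003]
ft_force: [-0.8, -0.5, -0.7]
grip_width: 0.616
grip_force: 30.0
pos [0.4499 0.0901 0.0398] shift [-0.1 -1.9  6.5] ft [-0.8 -0.5 -0.7] t 16.95 tooly yaw -0.02 grip 53.6 30.0
turn [ 0.13 -0.03 -0.02]
```

```bash
python3 -m jog '[[[0,-2,3,0,0,0,0],[0,-2,5,0,0,0,0],[0,-2,7,0,0,0,0],[0,-2,8,0,0,0,0],[0,-2,8,0,0,0,0],[0,-2,8,0,0,0,0]]]'
```

```text
time: 17.55
position: [0.4468, 0.0903, 0.0331]
tool_rot: [-2.22, -2.22, -0.001]
ft_force: [-9.1, -1.7, 23.2]
grip_width: 0.615
grip_force: 30.0
```

```bash
python3 -m jog '[[[0,0,-1,0,0,0,0],[0,0,-1,0,0,0,70],[0,0,-1,0,0,0,82],[0,0,-1,0,0,0,82],[0,0,-1,0,0,0,82],[0,0,-20,0,0,0,82],[0,0,-60,0,0,0,82],[0,0,-110,0,0,0,82],[0,0,-150,0,0,0,82],[0,0,-150,0,0,0,82]]]'; python3 - <<'E'
from m import *
for n in('top','scene'):
    d=grab(n); W=cloud(d); c=cols(d); z=W[...,2]
    for k in('orange','blue'):
        for b in blobs(d,W,c[k]&(W[...,0]<.68)&(W[...,0]>.3),(.03,.2)): print(k,*b)
    a=np.radians(3.93); L=(W[...,:2]-[.609,.0229])@np.array([[np.cos(a),-np.sin(a)],[np.sin(a),np.cos(a)]])
    m=(z>.078)&(z<.088)&(abs(L[...,0])<.06)&(L[...,1]>-.16)&(L[...,1]<.17)
    print(n,np.percentile(L[m],[0,2,98,100],0).round(3), 'hist y',np.histogram(L[m][:,1],bins=np.arange(-.16,.17,.01))[0])
    mm=m&(L[...,1]>-.14); print('x hist',np.histogram(L[mm][:,0],bins=np.arange(-.05,.0501,.005))[0])
    save(d,n+'5.png',(180,140,310,210) if n=='top' else (190,170,340,300),5)
E
python3 mv.py .428 .291 .18
```

```text
time: 18.55
position: [0.4501, 0.091, 0.186]
tool_rot: [2.22, 2.219, 0.016]
ft_force: [-1.0, -0.1, -0.1]
grip_width: 0.943
grip_force: 0.0
blue [132. 196.] 140 [0.5394 0.4226 0.0705] [0.5406 0.4229] [0.044 0.049 0.019]
blue [167. 228.] 143 [0.4247 0.2903 0.0708] [0.4255 0.2906] [0.043 0.047 0.017]
top [[-0.039 -0.142]
 [-0.039 -0.141]
 [ 0.037  0.141]
 [ 0.038  0.142]] hist y [ 0  7 18  7  6  6  6  8  8 11  8  6  5  6  7  9 15  3  7  8  6  3 11 10
  2  2  3  2  2 14  8  0]
x hist [ 0  0 54  8  5  5  3  4  5  4  4  5  5  6  5  6 40 48  0  0]
orange [309. 206.] 206 [0.4495 0.0889 0.0737] [0.4502 0.0888] [0.048 0.05  0.013]
blue [368. 252.] 250 [0.432  0.2917 0.069 ] [0.4303 0.2914] [0.048 0.047 0.019]
blue [377. 317.] 317 [0.5468 0.423  0.0693] [0.5463 0.4232] [0.049 0.046 0.016]
scene [[-0.038 -0.147]
 [-0.037 -0.145]
 [ 0.04   0.138]
 [ 0.041  0.139]] hist y [ 0 47 14 12 11 12 11 11 37 15 10 13  8 13 13 40 14 13 11 13 13 16 43 12
 12 14 14 14 14 52  0  0]
x hist [  0   0  48 125  11   2  12  11  11  10   9   5  10  14  12   9  12 161
  13   0]
pos [0.4469 0.0902 0.1812] shift [200.8 -18.9   1.5] ft [ 0.3  1.5 -0. ] t 18.65 tooly yaw -0.0 grip 81.8 0.0
turn [ 0.09 -0.09 -0.  ]
```

View pics/scene5.png

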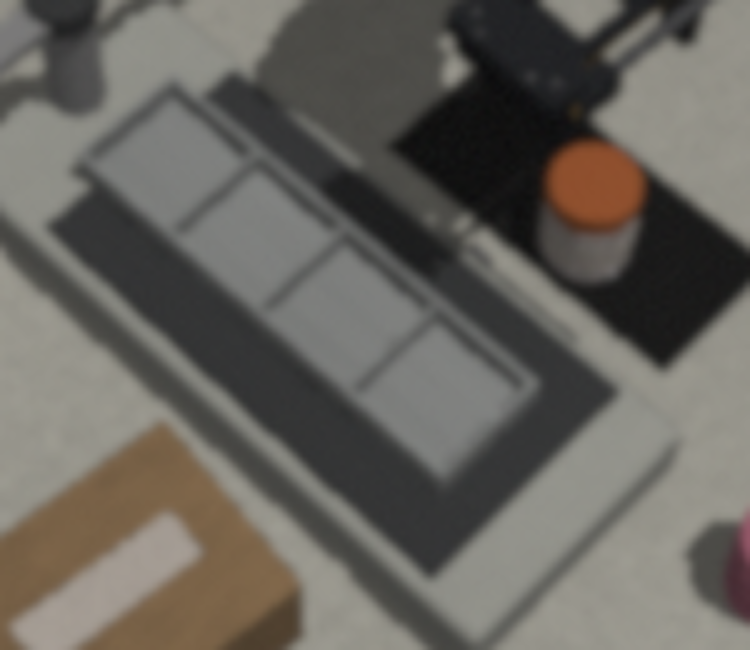

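```bash
python3 -m jog '[[[201,-19,0,0,0,0,74],[201,-19,0,0,0,0,74],[201,-19,0,0,0,0,74],[201,-19,0,0,0,0,74],[201,-19,0,0,0,0,74],[201,-19,0,0,0,0,74],[201,-19,50,0,0,0,74],[201,-19,80,0,0,0,74],[201,-19,80,0,0,0,74],[201,-19,80,0,0,0,74]]]'; python3 mv.py .4285 .291 .03
```

```text
time: 19.65
position: [0.4278, 0.2891, 0.1005]
tool_rot: [2.224, 2.218, -0.002]
ft_force: [0.4, -0.4, 0.6]
grip_width: 0.852
grip_force: 0.0
pos [0.4278 0.2891 0.1005] shift [ 2.   0.8 70.5] ft [ 0.4 -0.4  0.6] t 19.65 tooly yaw -0.15 grip 74.1 0.0
turn [-0.04  0.08 -0.15]
```

```bash
python3 -m jog '[[[1,0,30,0,0,0,74],[1,0,55,0,0,0,74],[1,0,68,0,0,0,74],[1,0,70,0,0,0,74],[1,0,70,0,0,0,0],[1,0,70,0,0,0,0],[1,0,70,0,0,0,0],[1,0,70,0,0,0,0],[1,0,70,0,0,0,0],[1,0,70,0,0,0,0]]]' 30;  python3 mv.py .6024 .1257 .2; python3 -m jog '[[[0,0,-20,0,0,0,0],[0,0,-60,0,0,0,0],[0,0,-100,0,0,0,0],[0,0,-140,0,0,0,0],[0,0,-150,0,0,0,0],[0,0,-150,0,0,0,0]]]'; python3 mv.py .6024 .1257 .18
```

```text
time: 20.65
position: [0.4275, 0.2924, 0.0316]
tool_rot: [-2.221, -2.221, -0.001]
ft_force: [-2.3, -0.8, 5.9]
grip_width: 0.613
grip_force: 30.0
pos [0.4275 0.2924 0.0316] shift [-166.5  174.9 -168.6] ft [-2.3 -0.8  5.9] t 20.65 tooly yaw -0.01 grip 53.3 30.0
turn [ 0.01 -0.07 -0.01]
time: 21.25
position: [0.4284, 0.2926, 0.1822]
tool_rot: [-2.222, -2.221, -0.006]
ft_force: [0.0, -0.2, -1.5]
grip_width: 0.611
grip_force: 30.0
pos [0.4284 0.2926 0.1822] shift [-166.8  174.     2.2] ft [ 0.  -0.2 -1.5] t 21.25 tooly yaw -0.01 grip 53.1 30.0
turn [ 0.16 -0.17 -0.01]
```

```bash
python3 -m jog '[[[-20,20,0,0,0,0,0],[-50,52,0,0,0,0,0],[-80,84,0,0,0,0,0],[-110,115,0,0,0,0,0],[-140,146,0,0,0,0,0],[-160,167,0,0,0,0,0],[-167,174,0,0,0,0,0],[-167,174,0,0,0,0,0],[-167,174,0,0,0,0,0],[-167,174,0,0,0,0,0]]]'; python3 - <<'E'
from m import *
for n in('top','scene'):
    d=grab(n); W=cloud(d); c=cols(d)
    for b in blobs(d,W,c['blue']&(W[...,0]<.68)&(W[...,0]>.3),(.03,.3)): print('blue',*b)
    if n=='scene': save(d,n+'6.png',(190,140,340,270),5)
E
python3 mv.py .6024 .1257 .0945
```

```text
time: 22.25
position: [0.6001, 0.127, 0.1799]
tool_rot: [-2.217, -2.223, 0.001]
ft_force: [0.0, 0.4, -1.4]
grip_width: 0.613
grip_force: 30.0
blue [132. 196.] 139 [0.5396 0.4225 0.0708] [0.5407 0.4239] [0.045 0.048 0.014]
blue [274. 218.] 25 [0.6056 0.1073 0.2184] [0.6055 0.1075] [0.009 0.015 0.007]
blue [286. 229.] 28 [0.6045 0.1481 0.2162] [0.6035 0.148 ] [0.022 0.005 0.015]
blue [377. 317.] 316 [0.5469 0.4229 0.0692] [0.5454 0.4232] [0.05  0.046 0.016]
pos [0.6005 0.1266 0.1805] shift [-1.   1.9 86. ] ft [-0.4  0.6 -2. ] t 22.35 tooly yaw 0.14 grip 53.7 30.0
turn [-0.03 -0.06  0.14]
```

View pics/scene6.png

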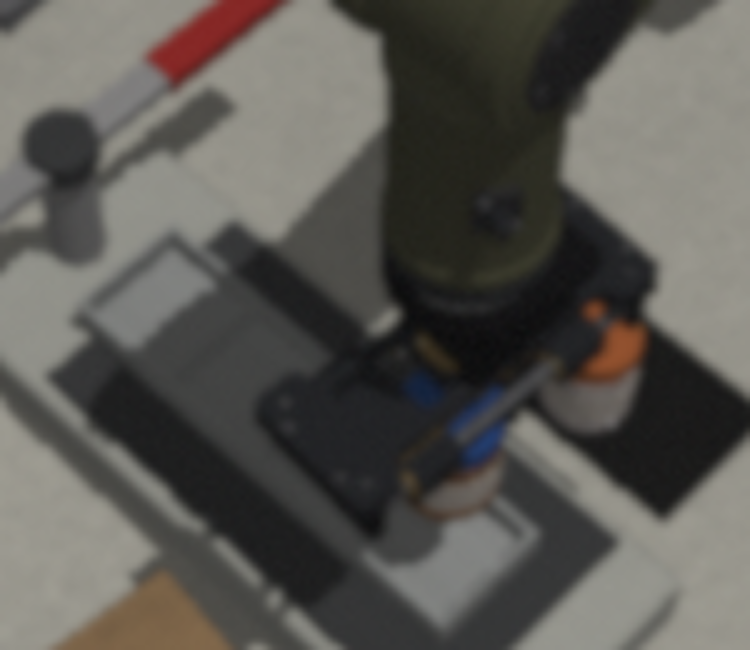

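```bash
python3 -m jog '[[[0,1,30,0,0,0,0],[0,1,55,0,0,0,0],[0,1,70,0,0,0,0],[0,1,78,0,0,0,0],[0,1,82,0,0,0,0],[0,1,84,0,0,0,0],[0,1,84,0,0,0,0],[0,1,84,0,0,0,0]]]'; python3 mv.py .6024 .1257 .0945
```

```text
time: 23.15
position: [0.6031, 0.1249, 0.0975]
tool_rot: [2.221, 2.221, 0.002]
ft_force: [0.5, -0.3, -0.6]
grip_width: 0.614
grip_force: 30.0
pos [0.6031 0.1249 0.0975] shift [ 0.8 -0.7  3. ] ft [ 0.5 -0.3 -0.6] t 23.15 tooly yaw -0.02 grip 53.4 30.0
turn [ 0.08 -0.03 -0.02]
```

```bash
python3 -m jog '[[[0,0,1,0,0,0,0],[0,0,2,0,0,0,0],[0,0,3,0,0,0,0],[0,0,3,0,0,0,0],[0,0,3,0,0,0,0]]]'
```

```text
time: 23.65
position: [0.6029, 0.1249, 0.0956]
tool_rot: [-2.222, -2.221, -0.002]
ft_force: [-3.8, -0.9, 8.3]
grip_width: 0.61
grip_force: 30.0
```

```bash
python3 -m jog '[[[0,0,-0.5,0,0,0,70],[0,0,-0.5,0,0,0,82],[0,0,-0.5,0,0,0,82],[0,0,-0.5,0,0,0,82],[0,0,-20,0,0,0,82],[0,0,-50,0,0,0,82],[0,0,-90,0,0,0,82],[0,0,-100,0,0,0,82],[0,0,-100,0,0,0,82]]]';python3 mv.py .543 .423 .12
```

```text
time: 24.55
position: [0.6037, 0.125, 0.1956]
tool_rot: [2.221, 2.22, 0.006]
ft_force: [0.7, 0.1, 0.1]
grip_width: 0.939
grip_force: 0.0
pos [0.6037 0.125  0.1956] shift [297.9 -61.1  75.8] ft [0.7 0.1 0.1] t 24.55 tooly yaw -0.02 grip 81.7 0.0
turn [ 0.22 -0.08 -0.02]
```

```bash
python3 -m jog '[[[298,-61,0,0,0,0,78],[298,-61,0,0,0,0,78],[298,-61,0,0,0,0,78],[298,-61,0,0,0,0,78],[298,-61,0,0,0,0,78],[298,-61,0,0,0,0,78],[298,-61,0,0,0,0,78],[298,-61,0,0,0,0,78],[298,-61,60,0,0,0,78],[298,-61,60,0,0,0,78]]]'; python3 - <<'E'
from m import *
for n in('top','scene'):
    d=grab(n); W=cloud(d); c=cols(d)
    for k in('blue','orange'):
        for b in blobs(d,W,c[k]&(W[...,0]<.68)&(W[...,0]>.3),(.03,.3)): print(k,*b)
E
python3 mv.py .543 .423 .03
```

```text
time: 25.55
position: [0.5395, 0.4183, 0.1277]
tool_rot: [2.225, 2.218, -0.016]
ft_force: [-1.1, -0.9, -1.8]
grip_width: 0.893
grip_force: 0.0
blue [212. 178.] 160 [0.6013 0.1236 0.1337] [0.6016 0.1236] [0.047 0.049 0.016]
blue [133. 196.] 104 [0.5402 0.4186 0.0707] [0.5404 0.4169] [0.044 0.033 0.016]
orange [222. 223.] 175 [0.4456 0.0903 0.0734] [0.4454 0.0907] [0.051 0.051 0.034]
blue [277. 239.] 304 [0.6071 0.1247 0.1334] [0.6053 0.1236] [0.052 0.051 0.017]
orange [309. 206.] 209 [0.4495 0.0886 0.0737] [0.4498 0.0878] [0.048 0.052 0.013]
pos [0.5404 0.4197 0.1305] shift [  3.7   3.1 100.5] ft [-0.1  0.2  0.6] t 25.65 tooly yaw -0.16 grip 78.4 0.0
turn [-0.27  0.28 -0.16]
```

Fresh jar 1 stands in bay 3, lid at 134 mm. Now I'll grasp the second.

```bash
python3 -m jog '[[[2,2,40,0,0,0,78],[2,2,75,0,0,0,78],[2,2,95,0,0,0,78],[2,2,98,0,0,0,78],[2,2,98,0,0,0,78]]]'; python3 mv.py .543 .423 .03; python3 -m jog '[[[0,0,0,0,0,0,0],[0,0,0,0,0,0,0],[0,0,0,0,0,0,0],[0,0,0,0,0,0,0],[0,0,0,0,0,0,0],[0,0,0,0,0,0,0]]]' 30;  python3 -m jog '[[[0,0,-20,0,0,0,0],[0,0,-60,0,0,0,0],[0,0,-100,0,0,0,0],[0,0,-140,0,0,0,0],[0,0,-165,0,0,0,0],[0,0,-170,0,0,0,0],[0,0,-170,0,0,0,0]]]'; python3 mv.py .612 -.014 .2
```

```text
time: 26.15
position: [0.5446, 0.4246, 0.037]
tool_rot: [2.222, 2.22, 0.002]
ft_force: [0.1, 0.5, -0.4]
grip_width: 0.892
grip_force: 0.0
pos [0.5446 0.4246 0.037 ] shift [-1.6 -1.6  7. ] ft [ 0.1  0.5 -0.4] t 26.15 tooly yaw -0.06 grip 77.6 0.0
turn [ 0.07 -0.04 -0.06]
time: 26.75
position: [0.5433, 0.4253, 0.0365]
tool_rot: [-2.221, -2.221, -0.001]
ft_force: [-2.9, -1.6, 5.7]
grip_width: 0.615
grip_force: 30.0
time: 27.45
position: [0.5437, 0.4248, 0.2054]
tool_rot: [2.222, 2.221, 0.001]
ft_force: [0.0, 0.1, -1.4]
grip_width: 0.612
grip_force: 30.0
pos [0.5437 0.4248 0.2054] shift [-438.8   68.4    5.3] ft [ 0.   0.1 -1.4] t 27.45 tooly yaw -0.02 grip 53.3 30.0
turn [ 0.04 -0.02 -0.02]
```

```bash
python3 -m jog '[[[-20,3,0,0,0,0,0],[-60,10,0,0,0,0,0],[-105,17,0,0,0,0,0],[-150,24,0,0,0,0,0],[-195,31,0,0,0,0,0],[-240,38,0,0,0,0,0],[-285,45,0,0,0,0,0],[-330,52,0,0,0,0,0],[-370,59,0,0,0,0,0],[-400,63,0,0,0,0,0]]]'; python3 -m jog '[[[-20,3,0,0,0,0,0],[-35,5,0,0,0,0,0],[-37,6,0,0,0,0,0],[-37,6,0,0,0,0,0],[-37,6,0,0,0,0,0],[-37,6,0,0,0,0,0]]]'; python3 - <<'E'
from m import *
for n in('top','scene'):
    d=grab(n); W=cloud(d); c=cols(d)
    for b in blobs(d,W,c['blue']&(W[...,0]<.68)&(W[...,0]>.3),(.03,.3),15): print('blue',*b)
E
python3 mv.py .612 -.0125 .1005
```

```text
time: 28.45
position: [0.6046, 0.0193, 0.2034]
tool_rot: [-2.226, -2.216, 0.006]
ft_force: [0.6, 0.2, -1.4]
grip_width: 0.615
grip_force: 30.0
time: 29.05
position: [0.6123, -0.0104, 0.2053]
tool_rot: [-2.218, -2.224, -0.0]
ft_force: [-0.1, -0.0, 0.1]
grip_width: 0.614
grip_force: 30.0
blue [212. 178.] 160 [0.6011 0.1234 0.1341] [0.6009 0.1235] [0.047 0.049 0.017]
blue [244. 189.] 88 [0.6159 0.0077 0.2399] [0.6209 0.0128] [0.053 0.03  0.065]
blue [277. 239.] 303 [0.6069 0.1244 0.1333] [0.6057 0.124 ] [0.052 0.051 0.017]
pos [ 0.6124 -0.0109  0.2055] shift [ -1.7  -0.4 105. ] ft [-0.1 -0.  -0.9] t 29.15 tooly yaw 0.1 grip 53.2 30.0
turn [-0.   -0.02  0.1 ]
```

```bash
python3 -m jog '[[[-1,0,30,0,0,0,0],[-1,0,60,0,0,0,0],[-1,0,85,0,0,0,0],[-1,0,97,0,0,0,0],[-1,0,102,0,0,0,0],[-1,0,103,0,0,0,0],[-1,0,103,0,0,0,0],[-1,0,103,0,0,0,0]]]'; python3 mv.py .612 -.0125 .1005
```

```text
time: 29.95
position: [0.6133, -0.0132, 0.1039]
tool_rot: [2.221, 2.22, 0.003]
ft_force: [-0.9, -0.6, -1.6]
grip_width: 0.616
grip_force: 30.0
pos [ 0.6133 -0.0132  0.1039] shift [ 0.7 -1.4  3.4] ft [-0.9 -0.6 -1.6] t 29.95 tooly yaw -0.01 grip 53.6 30.0
turn [ 0.13 -0.02 -0.01]
```

```bash
python3 -m jog '[[[0,-1,1,0,0,0,0],[0,-1,2,0,0,0,0],[0,-1,3,0,0,0,0],[0,-1,4,0,0,0,0],[0,-1,4,0,0,0,0]]]'
```

```text
time: 30.45
position: [0.6116, -0.0132, 0.1004]
tool_rot: [-2.221, -2.221, -0.002]
ft_force: [-4.4, -0.2, 8.3]
grip_width: 0.614
grip_force: 30.0
```

```bash
python3 -m jog '[[[0,0,-0.5,0,0,0,70],[0,0,-0.5,0,0,0,82],[0,0,-0.5,0,0,0,82],[0,0,-0.5,0,0,0,82],[0,0,-20,0,0,0,82],[0,0,-50,0,0,0,82],[0,0,-90,0,0,0,82],[0,0,-130,0,0,0,82],[0,0,-170,0,0,0,82],[0,0,-170,0,0,0,82]]]'; python3 -m jog '[[[-100,-112,0,0,0,0,0],[-100,-112,0,0,0,0,0],[-100,-112,0,0,0,0,0],[-100,-112,0,0,0,0,0],[-100,-112,0,0,0,0,0],[-100,-112,0,0,0,0,0],[-100,-112,0,0,0,0,0],[-100,-112,0,0,0,0,0],[-100,-112,0,0,0,0,0]]]'; python3 - <<'E'
from lev import *
for n in('top','scene'):
    d=grab(n); W=cloud(d); c=cols(d)
    for k in('blue','orange','green'):
        for b in blobs(d,W,c[k]&(W[...,0]<.68)&(W[...,0]>.3),(.03,.3),15): print(k,*b)
    print(*lever(n,d)); save(d,n+'7.png')
s,p,R=st(); print(p); A=np.array([.6218,-.1555])
for ph in list(range(-176,-90,8))+[-86]:
    a=np.radians(ph); u=np.array([np.cos(a),np.sin(a)]); m=-np.array([np.sin(a),-np.cos(a)])
    off=.013+.015*abs(m[0])+.0095*abs(m[1]); F=A+.125*u-off*m
    print(ph,F.round(3),((F-[.497,-.113])[::-1]*1000).round(0))
E
python3 mv.py .497 -.113 .137
```

```text
time: 31.45
position: [0.6144, -0.0139, 0.2747]
tool_rot: [2.217, 2.216, 0.012]
ft_force: [0.9, -0.6, -0.2]
grip_width: 0.941
grip_force: 0.0
time: 32.35
position: [0.4997, -0.1126, 0.2682]
tool_rot: [2.221, 2.222, -0.002]
ft_force: [-0.1, 0.1, -0.7]
grip_width: 0.206
grip_force: 0.0
blue [251. 176.] 158 [ 0.6098 -0.0142  0.1338] [ 0.6099 -0.015 ] [0.048 0.046 0.019]
blue [212. 178.] 160 [0.6013 0.1236 0.1339] [0.6018 0.1237] [0.048 0.049 0.017]
orange [222. 223.] 175 [0.4457 0.0901 0.0739] [0.4454 0.0906] [0.051 0.051 0.031]
green [368. 213.] 106 [ 0.4811 -0.417   0.143 ] [ 0.485  -0.4242] [0.049 0.043 0.042]
pos [ 0.4997 -0.1128  0.2683] shift [-1.000e-01 -2.600e+00  1.313e+02] ft [-1.  -0.6 -1.4] t 32.4 tooly yaw 0.03 grip 13.9 0.0
turn [-0.03  0.04  0.03]Traceback (most recent call last):
  File "<stdin>", line 6, in <module>
  File "lev.py", line 8, in lever
    r=W[m&c['red']][:,:2]; rc=(r.min(0)+r.max(0))/2
                               ~~~~~^^^
    return umr_minimum(a, axis, None, out, keepdims, initial, where)
ValueError: zero-size array to reduction operation minimum which has no identity
```

```bash
python3 -m jog '[[[0,0,0,0,0,0,0],[0,0,0,0,0,0,0],[0,0,50,0,0,0,0],[0,0,100,0,0,0,0],[0,0,131,0,0,0,0],[0,0,131,0,0,0,0],[0,0,131,0,0,0,0]]]'; python3 - <<'E'
from lev import *
d=grab('scene'); save(d,'scene7.png'); 
try: print(*lever('scene',d))
except Exception as e: print(e)
s,p,R=st(); print(p); A=np.array([.6218,-.1555])
for ph in list(range(-176,-90,8))+[-86]:
    a=np.radians(ph); u=np.array([np.cos(a),np.sin(a)]); m=-np.array([np.sin(a),-np.cos(a)])
    off=.013+.015*abs(m[0])+.0095*abs(m[1]); F=A+.125*u-off*m
    print(ph,F.round(3),((F-p[:2])[::-1]*1000).round(0))
E
```

```text
time: 33.1
position: [0.4997, -0.1134, 0.1383]
tool_rot: [2.222, 2.221, -0.0]
ft_force: [0.3, 0.5, 1.8]
grip_width: 0.003
grip_force: 0.0
zero-size array to reduction operation minimum which has no identity
[ 0.50068851 -0.11350671  0.13935527]
-176 [ 0.495 -0.141] [-27.  -5.]
-168 [ 0.494 -0.157] [-43.  -6.]
-160 [ 0.495 -0.173] [-59.  -6.]
-152 [ 0.498 -0.189] [-76.  -3.]
-144 [ 0.503 -0.205] [-92.   3.]
-136 [ 0.511 -0.221] [-107.   10.]
-128 [ 0.521 -0.235] [-122.   20.]
-120 [ 0.533 -0.248] [-135.   32.]
-112 [ 0.547 -0.26 ] [-146.   46.]
-104 [ 0.563 -0.27 ] [-156.   62.]
-96 [ 0.58  -0.277] [-163.   79.]
-86 [ 0.602 -0.282] [-169.  101.]
```

View pics/scene7.png

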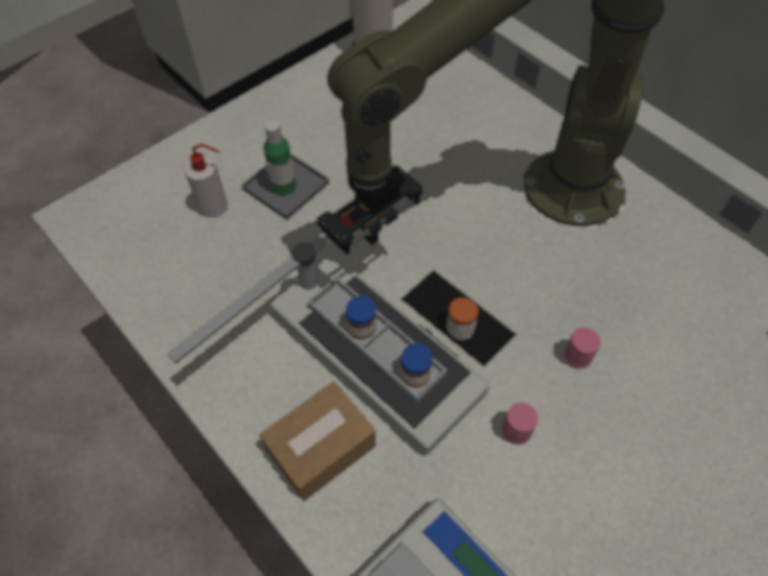

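The scene shows blue lids in bays 1 (361,310) and 3 (416,360), the orange lid on the mat (462,312), the bottle upright in the tray (278,165), and the lever open. Now I'll push the lever back.

```bash
python3 -m jog '[[[-18,-4,0,0,0,0,0],[-30,-5,0,0,0,0,0],[-43,-6,0,0,0,0,0],[-55,-6,0,0,0,0,0],[-67,-5,0,0,0,0,0],[-79,-2,0,0,0,0,0],[-91,3,0,0,0,0,0],[-102,8,0,0,0,0,0],[-113,14,0,0,0,0,0],[-122,20,0,0,0,0,0]]]'; python3 -m jog '[[[-8,7,0,0,0,0,0],[-17,17,0,0,0,0,0],[-25,27,0,0,0,0,0],[-33,39,0,0,0,0,0],[-39,51,0,0,0,0,0],[-43,63,0,0,0,0,0],[-46,73,0,0,0,0,0],[-47,80,0,0,0,0,0],[-47,84,0,0,0,0,0],[-47,84,0,0,0,0,0]]]'; python3 - <<'E'
from lev import *
for n in('top','scene'):
    try: print(*lever(n))
    except Exception as e: print(e)
E
python3 mv.py .602 -.282 .138
```

```text
time: 34.15
position: [0.5207, -0.2351, 0.139]
tool_rot: [2.221, 2.221, 0.004]
ft_force: [-0.3, 3.0, 0.4]
grip_width: 0.006
grip_force: 1.1
time: 35.15
position: [0.6038, -0.2828, 0.1376]
tool_rot: [2.221, 2.22, -0.001]
ft_force: [-1.6, -0.3, 0.3]
grip_width: 0.008
grip_force: 0.0
top red mean [ 0.6232 -0.2441] dir [ 0.0211 -0.9998] pt [ 0.6187 -0.099 ] [0.04237228 0.38396039]
scene red mean [ 0.627  -0.2538] dir [ 0.0166 -0.9999] pt [ 0.6226 -0.0707] [0.04938057 0.45780569]
pos [ 0.6037 -0.2824  0.1379] shift [ 0.4 -1.7 -0.1] ft [-0.3  0.  -0.4] t 35.25 tooly yaw -0.02 grip 0.3 0.0
turn [ 0.07  0.03 -0.02]
```

```bash
python3 -m jog '[[[0,2,0,0,0,0,0],[0,4,0,0,0,0,0],[0,5,0,0,0,0,0],[0,5,0,0,0,0,0]]]'|grep -E 'pos|ft'; python3 -m jog '[[[0,2,0,0,0,0,0],[0,3,0,0,0,0,0],[0,3,0,0,0,0,0]]]'|grep -E 'pos|ft'
```

```text
position: [0.6084, -0.2826, 0.1378]
ft_force: [-2.1, -0.5, 1.5]
position: [0.6091, -0.2827, 0.1378]
ft_force: [-8.2, -0.0, 5.7]
```

```bash
python3 -m jog '[[[0,2,0,0,0,0,0],[0,4,0,0,0,0,0],[0,4,0,0,0,0,0],[0,4,0,0,0,0,0]]]'|grep -E 'pos|ft'
```

```text
position: [0.6092, -0.2827, 0.1377]
ft_force: [-17.1, 2.7, 11.0]
```

The position stalls while the force climbs, so the lever is at its stop. I'll back off, rise and verify.

```bash
python3 -m jog '[[[0,-15,0,0,0,0,0],[0,-30,0,0,0,0,0],[0,-40,-40,0,0,0,0],[0,-60,-90,0,0,0,0],[0,-100,-130,0,0,0,0],[0,-130,-150,0,0,0,0],[0,-130,-150,0,0,0,0],[0,-130,-150,0,0,0,0]]]'|grep -E 'pos|ft'; python3 - <<'E'
from lev import *
for n in('top','scene'):
    d=grab(n); W=cloud(d); c=cols(d)
    for k in('blue','orange','green'):
        for b in blobs(d,W,c[k]&(W[...,0]<.68)&(W[...,0]>.3),(.03,.3),15): print(k,*b)
    try: print(*lever(n,d))
    except Exception as e: print(e)
    save(d,n+'8.png')
E
```

```text
position: [0.4862, -0.2818, 0.2888]
ft_force: [-0.2, -0.1, -1.5]
blue [211. 179.] 65 [0.5964 0.127  0.1341] [0.6014 0.1255] [0.046 0.047 0.015]
blue [252. 180.] 39 [ 0.5934 -0.0154  0.1336] [ 0.594  -0.0152] [0.015 0.038 0.014]
orange [222. 223.] 174 [0.4456 0.0903 0.074 ] [0.4453 0.0906] [0.051 0.051 0.031]
top red mean [ 0.6282 -0.2824] dir [ 0.0665 -0.9978] pt [ 0.6157 -0.0943] [0.05321353 0.46659815]
blue [237. 210.] 92 [ 0.6305 -0.0097  0.1323] [ 0.6305 -0.0116] [0.019 0.044 0.016]
blue [278. 242.] 180 [0.6124 0.131  0.1329] [0.6053 0.1272] [0.052 0.044 0.019]
orange [309. 206.] 189 [0.4502 0.0887 0.0737] [0.4496 0.0887] [0.049 0.046 0.013]
green [185. 102.] 175 [ 0.4974 -0.4162  0.1343] [ 0.4948 -0.4213] [0.041 0.035 0.05 ]
green [189. 124.] 23 [ 0.4989 -0.4132  0.0339] [ 0.4966 -0.4168] [0.037 0.027 0.011]
scene red mean [ 0.6346 -0.2859] dir [ 0.0708 -0.9975] pt [ 0.6195 -0.0804] [0.05498184 0.47339175]
```

View pics/scene8.png

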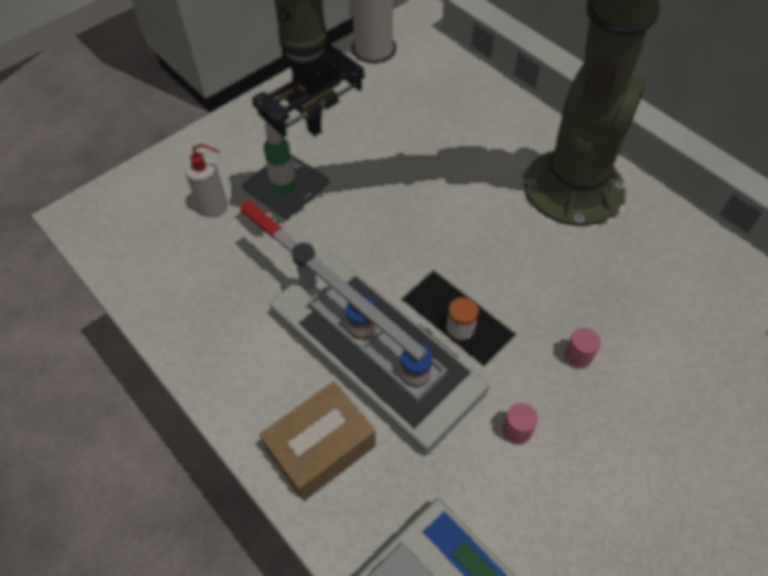

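The lever lies along the row at 3.9°, matching the shaker's yaw, so it is locked. The jars are at (361,312), (416,360) and (462,312), the bottle is upright at (280,165), and the wash bottle and carton have not moved.

```bash
python3 -c "
from bench import ctrl; print(ctrl.close_job())"
```

```text
the job is handed in; nothing more can be done
None
```

The job is handed in: bottle upright in the spill tray, the one finished jar on the mat, both fresh jars in bays 1 and 3, and the lever back at its locked stop; the judge's result was not shown.

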